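# Close a denture flask in its clamp

### The job

Get the denture flask with the blue arch ready for pressing: set the brass half that holds the blue arch squarely on the middle of the clamp's platen between the two rods, then fit the open brass ring down over its guide pins, then the brass lid into the ring, and last slip the dark pressure bar over both rods until it rests on the lid. Every part must be fully seated and let go before the next goes on. The half with the cream arch is not ready for pressing: leave it, the white dish and the felt wheel where they are.

Things in the scene. Friction and masses are not known exactly. Their poses are not given: they have to be found in the camera images.
- flask_clamp: Dark steel clamp, fixed: platen 74 (x) x 100 (y) mm, top at z = 8 mm, with ears, 158 mm long along y. Two bright upright rods, 10 mm thick, on the y axis 61 mm either side of the centre, tapered tips at z = 98 mm; a 17 mm collar at each foot up to z = 13 mm. Origin: centre of the underside, on the worktop. Ears along world y, turned up to 0.25 rad.
- flask_half_blue: Loose brass block 66 (x) x 96 (y) x 22 mm high, 0.35 kg, with a BLUE dental arch set in its top (teeth up to z = 35 mm). Two steel guide pins, 6 mm thick, tapered, 10 mm high, stand on its top on the y axis 39.3 mm either side of the centre. Origin: centre of the underside, z up. Grip across x (66 mm). Same after a half turn.
- flask_half_cream: Another lower half, same shape, size and pins, but with a CREAM dental arch. Not to be used; leave it where it is. Origin: centre of the underside, z up.
- flask_ring: Loose open brass ring, outside 66 (x) x 96 (y) x 22 mm high, 0.25 kg, cavity right through 56 (x) x 61 (y) mm. Through holes 10 mm wide on the y axis 39.3 mm either side of the centre take the half's guide pins. Origin: centre of the underside, z up; seated it is 22 mm above the half's origin. Grip across x (66 mm) outside. Same after a half turn.
- flask_lid: Loose brass lid, 0.2 kg: flange 66 (x) x 96 (y) x 7 mm; under it a step 51 (x) x 56 (y) x 4 mm that drops into the ring's cavity; on top in the middle a block 30 (x) x 46 (y) x 12 mm. It lies on its step: flange z = 4 to 11, block z = 11 to 23 mm. Origin: centre of the step's underside; seated it is 18 mm above the ring's. Grip the block across x (30 mm). Same after a half turn.
- pressure_bar: Loose dark steel bar 34 (x) x 148 (y) x 10 mm, 0.2 kg; on top a bright boss 22 mm across and ribs along y, all 4 mm high. Through holes 15 mm wide on the y axis 61 mm either side of the centre go over the rods. Origin: centre of the underside; seated on the lid's block it is 71 mm above the worktop. Grip across x (34 mm) in the middle. Same after a half turn.
- dappen_dish: White octagonal mixing dish, 43 mm across, 26 mm high, loose, standing among the parts; to be left alone. Origin: centre of the underside.
- felt_wheel: Cream felt polishing wheel, 38 mm across, 13 mm high, loose, lying flat among the parts; to be left alone. Origin: centre of the underside.
- bench_microscope: Bench microscope, fixed, left of the work: round foot about 100 mm across, leaning arm, head up to 0.34 m above the worktop. An obstacle to go round or over. Origin: under the foot.
- splash_shield: Splash shield, fixed, left of the work: foot about 130 mm square with a slanting clear pane in a dark frame, 160 mm wide, up to 0.26 m above the worktop. An obstacle to go round or over. Origin: under the foot.

How it is judged:
By the outcome, as a careful person would: the job done as asked, in the order asked, and still so for the second after the job is handed in, with the robot touching nothing.
It also fails if it takes over 120 s, if anything falls off the work surface, if the arm or the gripper's body presses on something with over 40 N, if the wrist force passes 120 N, or if a joint passes its speed limit or range.

### The arm

A 7-joint arm with a two-finger parallel gripper is mounted at the origin on a cart in front of the work surface, level with it; the furniture and walls round the work are solid. World frame = base frame: x ahead of the robot, y to its left, z up, the work surface at z = 0. Lengths are in mm, angles in rad, forces in N, time in s.
With the tool pointing down it reaches from about 425 to 925 mm from the base axis. Payload 6.8 kg.
Tool frame: the origin (TCP) lies at the very end of the fingers, on their centre line; the grasp point (between the pads) lies 19 mm behind it; z points along the fingers, y is the line along which they close (so a half turn about z gives the same grasp; the last joint's range is limited). The gripper opens to 85 mm and grips with 20 to 120 N. Pads are 22 mm wide; open, the fingers measure 114 mm over their backs; the gripper's body (76 mm by 85 mm) begins 54 mm behind the grasp point. The pads swing forward as they close: fully open they stand 13 mm farther back than shut.
Start: joints at [-1.271, 0.477, 0.022, 1.555, -0.011, 1.109, -0.083], TCP at [267.697, 619.666, 231.308] pointing down, gripper open.
Joint ranges: [-2.96, 2.96], [-0.34, 2.1], [-1.41, 1.46], [0.24, 2.44], [-1.37, 4.51], [0.17, 1.92], [-2.96, 2.96]. Speed limits (rad/s): [2.39, 2.39, 3.14, 3.14, 3.14, 3.14, 3.14].

### API

Orientations are given as [roll, pitch, yaw] about the fixed x, y, z axes, in that order (R = Rz(yaw) Ry(pitch) Rx(roll)).
In Python, from workcell import env gives the robot as it stands.
- The arm moves only by the tool apply_moves, never from a script. Its argument "motion" is a list that holds one entry, the list of rows, each a list of 5 numbers: the shift along the tool's x, y, z in m, then the turn about the tool's z in rad, then the finger opening in m, from 0 to 0.0854. In form: [[[tx, ty, tz, roll, hand], ...]]. A call has 1 to 8 rows; each row is the pose to reach, as a shift and turn from the pose commanded when the call began, along the tool's axes at that moment; what a row does not reach only later rows make up. A row lasts 1/12 s, in which the tool goes at most 41.7 mm and 7.16 degrees, less where a joint would pass 70% of its speed; a pose out of reach is approached as far as the arm can. A call with a gripper value outside its range is refused whole. The fingers move at their own pace and stop on an object; "grip_force" is the grip in N (left out, the last holds). Time passes only in rows, so rows that repeat a pose let the fingers close. It gives the time, the measured TCP pose, the force, the opening and the grip force at its end, in the units of the state.
- env.get_state(): the state, without advancing time (a new reading comes with each control period).
- env.snapshot(name): name is "scene" or "top"; returns the picture (400x640x3 uint8, red, green, blue); there is no depth.
- env.camera_model(name): a dict with "mtx" (3x3 intrinsics, pixels), "position" and "orientation" of the camera in the world. Camera axes: x right, y up, looking along -z (the intrinsics and any distortion apply to the point x, -y, -z); pixel columns grow to the right and rows downward; lengths in mm; the calibration is good to about 2 mm. A picture is of the moment at which its call begins. camera_model takes no time and is no camera call.
- env.close_job(): hands the job in; it is judged then, once.
The state is a dict: "t": time; "qpos": joint angles; "qd": joint speeds; "joint_efforts": joint torques, N m; "ee_pos": TCP position; "tcp_rot": TCP orientation; "contact_force": force on the tool from outside, world axes, zero at the start; "ft_torque": the same for the moment, N m; "gripper_width": opening from 0.0 (shut) to 1.0 (fully open); "grasp_force": force on a finger pad.
Only numpy, scipy, OpenCV 4.12 (cv2) and the standard library are available. Lean on these libraries where they do the work, as an engineer would, in place of code of your own. Each camera call takes 0.05 s, during which the arm holds its last target. There are 200 camera calls.

## Working session

There is one attempt and no reset: what is moved stays moved. The work goes in short steps, Python scripts to look and compute and a tool call to move; the robot and the scene stay as the last step left them, time stands still between calls to the robot, and variables do not carry over. Pictures are saved under pics/ and viewed, at most 14 in all, crops included, and the job is handed in when it is done.

Besides the shell and the picture viewer there is one more tool, called after ">>>" in YAML: its name, and indented under it one key for each argument. apply_moves: Moves the arm, as the interface text tells. Its arguments: {"type":"object","properties":{"motion":{"type":"array"},"grip_force":{"type":"number"}},"required":["motion"]}

```bash
ls; mkdir -p pics; python3 - <<'E'
from workcell import env
import cv2
print(env.get_state())
for n in("scene","top"):
    print(n,env.camera_model(n))
    cv2.imwrite(f"pics/{n}0.png",env.snapshot(n)[:,:,::-1])
E
```

```text
pics
{'t': 0.0, 'qpos': array([-1.27111926,  0.47779331,  0.0223309 ,  1.55645938, -0.01150579,
        1.10927835, -0.08309842]), 'qd': array([ 0.00145511, -0.00052031, -0.00167389,  0.00215024, -0.00062677,
       -0.00075342, -0.0002897 ]), 'joint_efforts': array([-8.49341359e-04, -5.96459413e+01,  1.60752095e+00, -2.81205386e+01,
        1.23738527e-02,  9.10616247e-03,  2.01133821e-05]), 'ee_pos': array([267.45746513, 619.10834488, 230.32674047]), 'tcp_rot': array([-3.13978658e+00,  1.25188975e-04,  2.73384406e+00]), 'contact_force': array([-0.38397641, -0.33258744,  0.45346355]), 'ft_torque': array([ 0.0397825 ,  0.01809926, -0.00033275]), 'grasp_force': 0.0, 'gripper_width': 0.999797006863511}
scene {'mtx': array([[403.79920791,   0.        , 316.5878157 ],
       [  0.        , 403.79920791, 200.11235166],
       [  0.        ,   0.        ,   1.        ]]), 'position': array([1073.87058712, -450.88847916, 1049.60103472]), 'orientation': array([0.60220234, 0.01251617, 0.83939916])}
top {'mtx': array([[482.93260274,   0.        , 315.03050366],
       [  0.        , 482.93260274, 206.4063028 ],
       [  0.        ,   0.        ,   1.        ]]), 'position': array([ 319.97970258,   12.04723205, 1189.66197711]), 'orientation': array([ 0.1922397 ,  0.01213001, -1.58644661])}
```

View pics/scene0.png

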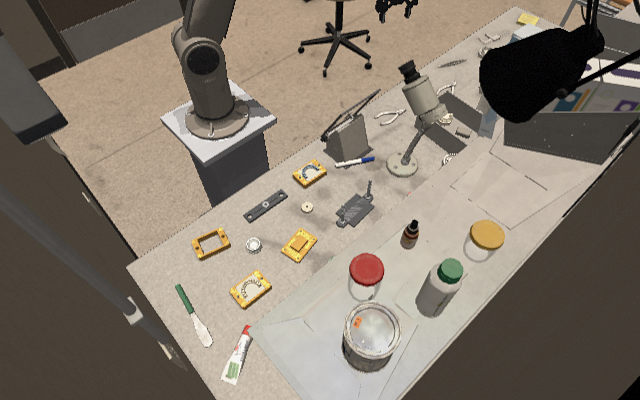

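View pics/top0.png

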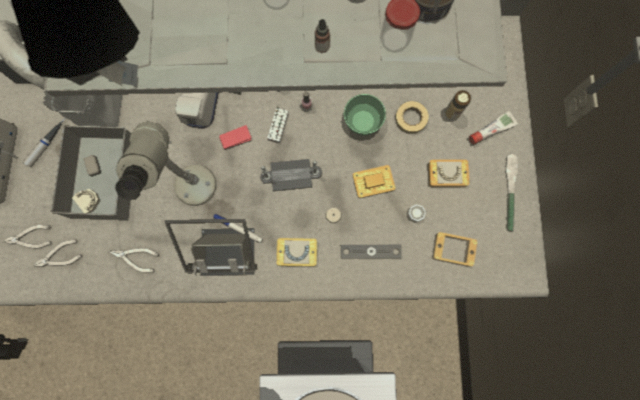

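```bash
cat > h.py <<'E'
import numpy as np, cv2
from scipy.spatial.transform import Rotation as Ro
from workcell import env
def cam(n):
    m=env.camera_model(n); return m["mtx"],m["position"],Ro.from_euler("xyz",m["orientation"]).as_matrix()
def back(n,uv,z):
    K,p,R=cam(n); uv=np.atleast_2d(uv).astype(float)
    d=np.c_[(uv[:,0]-K[0,2])/K[0,0],-(uv[:,1]-K[1,2])/K[1,1],-np.ones(len(uv))]@R.T
    return p+d*((z-p[2])/d[:,2])[:,None]
def proj(n,P):
    K,p,R=cam(n); c=(np.atleast_2d(P)-p)@R; return np.c_[K[0,2]+K[0,0]*c[:,0]/-c[:,2],K[1,2]+K[1,1]*c[:,1]/c[:,2]]
def snap(n,f,box=None,s=1):
    im=env.snapshot(n)[:,:,::-1].copy()
    cv2.imwrite(f"pics/{f}_full.png",im)
    if box: im=im[box[1]:box[3],box[0]:box[2]]
    im=cv2.resize(im,None,fx=s,fy=s,interpolation=cv2.INTER_CUBIC); cv2.imwrite(f"pics/{f}.png",im)
E
python3 - <<'E'
from h import *
im=cv2.imread("pics/top0.png")
c=cv2.resize(im[150:280,250:490],None,fx=3.3,fy=3.3,interpolation=cv2.INTER_CUBIC);cv2.imwrite("pics/c1.png",c)
im2=cv2.imread("pics/scene0.png")
c=cv2.resize(im2[150:310,180:390],None,fx=3.5,fy=3.5,interpolation=cv2.INTER_CUBIC);cv2.imwrite("pics/c2.png",c)
for n,u in dict(blue=(297,252),cream=(449,173),ring=(456,249),lid=(374,181),bar=(371,252),clamp=(291,175),dish=(417,213),felt=(333,215)).items(): print(n,back("top",u,20).round())
hsv=cv2.cvtColor(im,cv2.COLOR_BGR2HSV)
m=((hsv[:,:,0]>15)&(hsv[:,:,0]<35)&(hsv[:,:,1]>120)).astype(np.uint8)
m=cv2.morphologyEx(m,cv2.MORPH_CLOSE,np.ones((3,3)))
cs,_=cv2.findContours(m,cv2.RETR_EXTERNAL,cv2.CHAIN_APPROX_NONE)
for c in cs:
    if cv2.contourArea(c)>300:
        r=cv2.minAreaRect(c); print(r); 
        for z in(11,22): print(z,back("top",r[0],z).round(1), (lambda q:[np.hypot(*(q[i+1]-q[i])[:2]).round(1) for i in(0,1)]+[np.degrees(np.arctan2(*(q[i+1]-q[i])[[1,0]])).round(1) for i in(0,1)])(back("top",cv2.boxPoints(r),z)))
E
```

```text
blue [[436.  68.  20.]]
cream [[ 627. -313.   20.]]
ring [[ 437. -316.   20.]]
lid [[ 610. -125.   20.]]
bar [[ 433. -111.   20.]]
clamp [[629.  82.  20.]]
dish [[ 527. -227.   20.]]
felt [[526. -21.  20.]]
((373.39410400390625, 181.02352905273438), (25.38086700439453, 37.8543701171875), 77.47119140625)
11 [[ 611.8 -124.7   11. ]] [np.float64(95.9), np.float64(65.3), np.float64(-78.2), np.float64(-170.4)]
22 [[ 609.1 -123.4   22. ]] [np.float64(95.0), np.float64(64.7), np.float64(-78.2), np.float64(-170.4)]
((448.5, 172.5), (25.0, 39.0), 90.0)
11 [[ 630.3 -313.9   11. ]] [np.float64(98.2), np.float64(64.9), np.float64(-91.1), np.float64(175.7)]
22 [[ 627.4 -310.9   22. ]] [np.float64(97.2), np.float64(64.3), np.float64(-91.1), np.float64(175.7)]
```

View pics/c1.png

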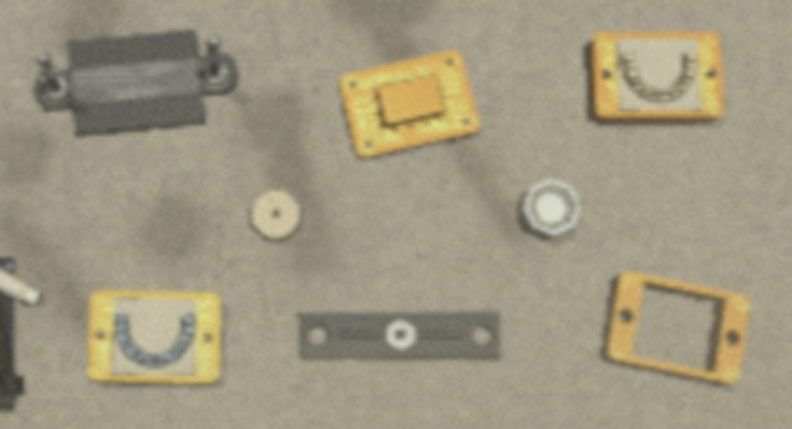

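View pics/c2.png

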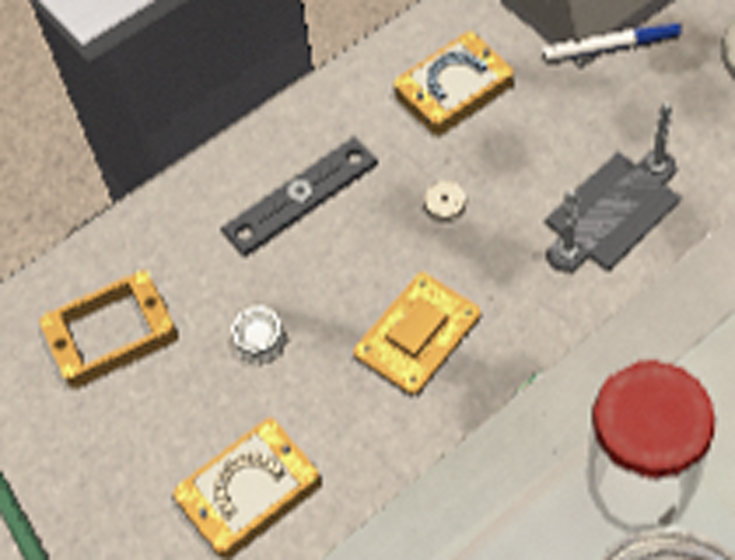

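```bash
cat > fit.py <<'E'
from h import *
from scipy.optimize import least_squares
T=lambda u,v:((u+.5)/3.3-.5+250,(v+.5)/3.3-.5+150)
S=lambda u,v:((u+.5)/3.5-.5+180,(v+.5)/3.5-.5+150)
def C(hx,hy,z,pts):  # order --,+-,++,-+ (x,y signs)
    return [((sx*hx,sy*hy,z),p) for (sx,sy),p in zip([(-1,-1),(1,-1),(1,1),(-1,1)],pts)]
def Y(d,z,pts): return [((0,s*d,z),p) for s,p in zip((-1,1),pts)]
O={
"blue":(C(33,48,22,[(219,382),(221,293),(91,292),(88,380)])+Y(39.3,28,[(208,337),(101,335)]),
        C(33,48,22,[(395,87),(437,124),(513,74),(473,34)])+Y(39.3,28,[(420,97),(486,52)])),
"ring":(C(33,48,22,[(738,384),(749,295),(622,273),(611,358)])+Y(39.3,22,[(733,338),(627,316)]),
        C(33,48,22,[(42,318),(72,376),(177,325),(141,271)])+Y(39.3,22,[(61,343),(151,302)])),
"lid":(C(33,48,11,[(479,130),(460,51),(341,76),(360,157)])+C(15,23,23,[(444,117),(439,76),(377,86),(384,126)]),
       C(33,48,11,[(354,352),(414,392),(481,313),(425,274)])),
"bar":(C(17,74,10,[(499,359),(499,313),(299,312),(299,359)])+Y(61,10,[(482,335),(317,335)])+[((0,0,14),(400,334))],
       C(17,74,10,[(222,230),(245,254),(377,161),(356,139)])+Y(61,10,[(244,232),(355,157)])+[((0,0,14),(300,189))]),
"clamp":(C(37,50,8,[(205,123),(196,31),(69,43),(77,135)])+Y(61,98,[(214,42),(43,58)]),
       C(37,50,8,[(548,217),(608,270),(680,200),(618,154)])+Y(61,98,[(571,195),(665,106)])),
}
for n,(a,b) in O.items():
    for mode in("top","scene","both"):
        L=[("top",P,T(*p)) for P,p in a]*(mode!="scene")+[("scene",P,S(*p)) for P,p in b]*(mode!="top")
        def f(q):
            R=Ro.from_euler("z",q[2]).as_matrix(); t=np.array([q[0],q[1],0])
            return np.concatenate([proj(c,R@np.array(P)+t)[0]-p for c,P,p in L])
        r=least_squares(f,[520,-100,0],x_scale=[10,10,.1],loss="soft_l1")
        print(n,mode,r.x.round(3),"rms px",np.sqrt(np.mean(f(r.x)**2)).round(2),(f(r.x).round(1).tolist() if mode=="both" else ""))
E
python3 fit.py
```

```text
blue top [ 4.36718e+02  6.91220e+01 -3.20000e-02] rms px 0.16 
blue scene [ 4.42203e+02  6.76720e+01 -3.00000e-02] rms px 0.63 
blue both [ 4.37933e+02  6.90680e+01 -3.30000e-02] rms px 0.76 [0.2, -0.2, -0.0, -0.5, -0.0, -0.8, 0.0, -0.3, 0.1, -0.6, -0.1, -0.5, -1.5, -1.8, -0.7, 0.0, 0.5, -1.1, -1.0, -1.4, -0.3, -1.1, -0.4, -0.6]
ring top [ 4.37199e+02 -3.15121e+02 -2.08000e-01] rms px 0.42 
ring scene [ 4.40635e+02 -3.13011e+02 -1.89000e-01] rms px 0.79 
ring both [ 4.38116e+02 -3.14425e+02 -2.03000e-01] rms px 0.85 [0.2, -0.4, 0.3, -0.4, -0.7, -0.9, -1.1, 0.0, -0.2, -0.7, -0.5, -0.0, -1.9, -0.4, -2.3, 0.7, -0.9, -0.0, 0.6, -1.5, -0.4, -0.2, -0.7, -0.7]
lid top [ 6.11342e+02 -1.25546e+02  1.84000e-01] rms px 0.59 
lid scene [ 6.16528e+02 -1.24892e+02  1.88000e-01] rms px 0.73 Traceback (most recent call last):
  File "fit.py", line 26, in <module>
    r=least_squares(f,[520,-100,0],x_scale=[10,10,.1],loss="soft_l1")
    return func(*args, **kwargs)
    result = trf(vector_fun.fun, vector_fun.jac, x0, f0, J0, lb, ub, ftol, xtol,
                 gtol, max_nfev, x_scale, loss_function,
[... 1109 characters left out ...]
^^^^^^^^^^^^^^^^^^
    return np.atleast_1d(self.fun(x))
                         ~~~~~~~~^^^
    return self.f(x, *self.args, **self.kwargs)
           ~~~~~~^^^^^^^^^^^^^^^^^^^^^^^^^^^^^^
  File "fit.py", line 25, in f
    return np.concatenate([proj(c,R@np.array(P)+t)[0]-p for c,P,p in L])
                           ~~~~^^^^^^^^^^^^^^^^^^^
  File "h.py", line 11, in proj
    K,p,R=cam(n); c=(np.atleast_2d(P)-p)@R; return np.c_[K[0,2]+K[0,0]*c[:,0]/-c[:,2],K[1,2]+K[1,1]*c[:,1]/c[:,2]]
          ~~~^^^
  File "h.py", line 5, in cam
    m=env.camera_model(n); return m["mtx"],m["position"],Ro.from_euler("xyz",m["orientation"]).as_matrix()
ValueError: time passes only in moves, steps and waits
```

```bash
sed -i 's/^def cam(n):/import functools\n@functools.cache\ndef cam(n):/' h.py; python3 fit.py | grep -v both
```

```text
blue top [ 4.36718e+02  6.91220e+01 -3.20000e-02] rms px 0.16 
blue scene [ 4.42203e+02  6.76720e+01 -3.00000e-02] rms px 0.63 
ring top [ 4.37199e+02 -3.15121e+02 -2.08000e-01] rms px 0.42 
ring scene [ 4.40635e+02 -3.13011e+02 -1.89000e-01] rms px 0.79 
lid top [ 6.11342e+02 -1.25546e+02  1.84000e-01] rms px 0.59 
lid scene [ 6.16528e+02 -1.24892e+02  1.88000e-01] rms px 0.73 
bar top [ 4.35815e+02 -1.11150e+02 -1.90000e-02] rms px 0.16 
bar scene [ 4.40716e+02 -1.12646e+02 -1.60000e-02] rms px 0.3 
clamp top [6.32951e+02 8.21470e+01 7.90000e-02] rms px 0.26 
clamp scene [6.37428e+02 8.10630e+01 7.80000e-02] rms px 0.54
```

>>> apply_moves:
  motion:
    - [[0, 0, -0.17, 0.9, 0.085], [0, 0, -0.17, 0.9, 0.085], [0, 0, -0.17, 0.9, 0.085], [0, 0, -0.17, 0.9, 0.085], [0, 0, -0.17, 0.9, 0.085], [0, 0, -0.17, 0.9, 0.085], [0, 0, -0.17, 0.9, 0.085], [0, 0, -0.17, 0.9, 0.085]]
  grip_force: 60

```text
t: 0.77
ee_pos: [267.5, 619.5, 401.0]
tcp_rot: [-3.141, 0.001, 1.829]
contact_force: [0.2, 0.1, -0.3]
gripper_width: 0.995
grasp_force: 0.0
```

```bash
cat > mv.py <<'E'
import sys,numpy as np
# mv.py x y z yaw ; then waypoints x,y,z,yaw ... (mm) -> tool shift for each leg (m)
a=[np.array(list(map(float,s.split(",")))) for s in sys.argv[1:]]
for c,t in zip(a,a[1:]):
    d=(t-c)/1000; w=c[3]
    print("to",t,":",[round(v,4) for v in(np.cos(w)*d[0]+np.sin(w)*d[1],np.sin(w)*d[0]-np.cos(w)*d[1],-d[2],c[3]-t[3])],"rows>=",int(np.ceil(max(np.linalg.norm(d[:3])/.0417,abs(t[3]-c[3])/.125))))
E
python3 mv.py 267.7,619.7,401.3,1.834 439,69,401.3,1.54 439,69,120,1.54 439,69,38,1.54
python3 - <<'E'
from h import *
print(back("top",[(140,145),(130,185),(170,222),(245,222)],340).round(), back("top",[(170,222),(245,222),(255,270)],260).round(),back("top",[(195,185)],0))
E
```

```text
to [439.    69.   401.3    1.54] : [np.float64(-0.5763), np.float64(0.0221), np.float64(-0.0), np.float64(0.294)] rows>= 14
to [439.    69.   120.     1.54] : [np.float64(0.0), np.float64(0.0), np.float64(0.2813), np.float64(0.0)] rows>= 7
to [439.    69.    38.     1.54] : [np.float64(0.0), np.float64(0.0), np.float64(0.082), np.float64(0.0)] rows>= 2
[[607. 341. 340.]
 [531. 355. 340.]
 [462. 279. 340.]
 [459. 145. 340.]] [[475. 305. 260.]
 [473. 158. 260.]
 [379. 137. 260.]] [[612.61995031 326.78184672   0.        ]]
```

>>> apply_moves:
  motion:
    - [[-0.3, 0.0115, 0, 0.15, 0.085], [-0.3, 0.0115, 0, 0.15, 0.085], [-0.3, 0.0115, 0, 0.15, 0.085], [-0.3, 0.0115, 0, 0.15, 0.085], [-0.3, 0.0115, 0, 0.15, 0.085], [-0.3, 0.0115, 0, 0.15, 0.085], [-0.3, 0.0115, 0, 0.15, 0.085], [-0.3, 0.0115, 0, 0.15, 0.085]]

```text
t: 1.43
ee_pos: [359.8, 325.6, 401.6]
tcp_rot: [3.141, 0.001, 1.678]
contact_force: [0.1, -0.7, -0.2]
gripper_width: 1.003
grasp_force: 0.0
```

```bash
python3 - <<'E'
from h import *
for i in range(2):
    snap("top",f"t{i}"); s=env.get_state(); print(s["t"],s["ee_pos"],s["tcp_rot"])
E
python3 mv.py 356.8,333,401.3,1.684 439,69,401.3,1.54
```

```text
1.4833 [359.31708196 327.1252688  401.71440976] [3.14124378e+00 1.67748178e-04 1.67816423e+00]
1.5333 [357.99406931 330.24965825 401.63624749] [ 3.14138972e+00 -7.50299609e-04  1.68111067e+00]
to [439.    69.   401.3    1.54] : [np.float64(-0.2716), np.float64(0.0519), np.float64(-0.0), np.float64(0.144)] rows>= 7
```

Overshoot that settles; commanded tracking is right.

>>> apply_moves:
  motion:
    - [[-0.2716, 0.0519, 0, 0.144, 0.085], [-0.2716, 0.0519, 0, 0.144, 0.085], [-0.2716, 0.0519, 0, 0.144, 0.085], [-0.2716, 0.0519, 0, 0.144, 0.085], [-0.2716, 0.0519, 0, 0.144, 0.085], [-0.2716, 0.0519, 0, 0.144, 0.085], [-0.2716, 0.0519, 0, 0.144, 0.085], [-0.2716, 0.0519, 0, 0.144, 0.085]]

```text
t: 2.2
ee_pos: [440.5, 64.3, 401.6]
tcp_rot: [3.14, 0.001, 1.534]
contact_force: [-0.7, -0.4, 0.8]
gripper_width: 0.996
grasp_force: 0.0
```

>>> apply_moves:
  motion:
    - [[0, 0, 0.3, 0, 0.085], [0, 0, 0.3, 0, 0.085], [0, 0, 0.3, 0, 0.085], [0, 0, 0.3, 0, 0.085], [0, 0, 0.3, 0, 0.085], [0, 0, 0.3, 0, 0.085], [0, 0, 0.3, 0, 0.085], [0, 0, 0.3, 0, 0.085]]

```text
t: 2.87
ee_pos: [434.9, 69.6, 95.6]
tcp_rot: [-3.132, 0.005, 1.544]
contact_force: [-0.9, 0.1, 0.4]
gripper_width: 0.995
grasp_force: 0.0
```

```bash
python3 - <<'E'
from h import *
snap("scene","s1",(270,110,390,200),6); s=env.get_state(); print(s["t"],s["ee_pos"],s["tcp_rot"],s["contact_force"])
E
```

```text
2.9167 [435.74081972  69.44094398  97.12209126] [-3.13298916  0.00484806  1.54315507] [-0.34778876 -1.19979263 -0.20125803]
```

View pics/s1.png

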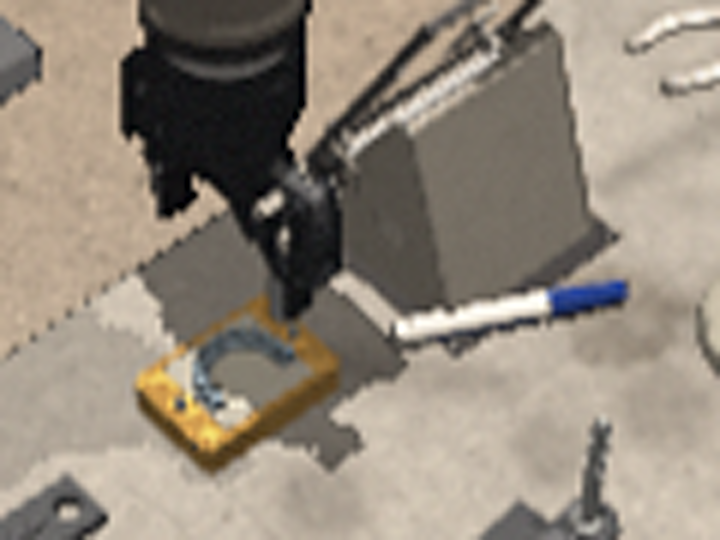

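>>> apply_moves:
  motion:
    - [[0, 0, 0.03, 0, 0.085], [0, 0, 0.06, 0, 0.085], [0, 0, 0.08, 0, 0.085], [0, 0, 0.09, 0, 0.085], [0, 0, 0.097, 0, 0.085], [0, 0, 0.101, 0, 0.085], [0, 0, 0.101, 0, 0.085], [0, 0, 0.101, 0, 0.085]]

```text
t: 3.58
ee_pos: [439.9, 69.4, 1.3]
tcp_rot: [3.14, -0.001, 1.54]
contact_force: [0.1, -0.5, 1.3]
gripper_width: 0.993
grasp_force: 0.0
```

>>> apply_moves:
  motion:
    - [[0, 0, 0, 0, 0.07], [0, 0, 0, 0, 0.06], [0, 0, 0, 0, 0.055], [0, 0, 0, 0, 0.055], [0, 0, 0, 0, 0.055], [0, 0, 0, 0, 0.055]]

```text
t: 4.08
ee_pos: [439.1, 69.3, 1.4]
tcp_rot: [3.141, -0.001, 1.54]
contact_force: [-2.5, 0.4, 12.5]
gripper_width: 0.751
grasp_force: 63.7
```

```bash
python3 mv.py 439,69,0.3,1.54 439,69,150,1.54 635,82,150,1.649
```

```text
to [439.    69.   150.     1.54] : [np.float64(0.0), np.float64(0.0), np.float64(-0.1497), np.float64(0.0)] rows>= 4
to [635.     82.    150.      1.649] : [np.float64(0.019), np.float64(0.1955), np.float64(-0.0), np.float64(-0.109)] rows>= 5
```

>>> apply_moves:
  motion:
    - [[0, 0, -0.02, 0, 0.055], [0, 0, -0.05, 0, 0.055], [0, 0, -0.09, 0, 0.055], [0, 0, -0.12, 0, 0.055], [0, 0, -0.14, 0, 0.055], [0, 0, -0.1497, 0, 0.055], [0, 0, -0.1497, 0, 0.055]]

```text
t: 4.67
ee_pos: [439.8, 69.5, 151.6]
tcp_rot: [3.139, -0.003, 1.54]
contact_force: [0.8, -0.1, -4.2]
gripper_width: 0.752
grasp_force: 73.0
```

>>> apply_moves:
  motion:
    - [[0.003, 0.03, 0, -0.02, 0.055], [0.007, 0.07, 0, -0.04, 0.055], [0.011, 0.11, 0, -0.06, 0.055], [0.015, 0.15, 0, -0.08, 0.055], [0.018, 0.18, 0, -0.1, 0.055], [0.019, 0.1955, 0, -0.109, 0.055], [0.019, 0.1955, 0, -0.109, 0.055], [0.019, 0.1955, 0, -0.109, 0.055]]

```text
t: 5.33
ee_pos: [633.9, 81.4, 147.0]
tcp_rot: [-3.137, 0.001, 1.648]
contact_force: [-1.0, 0.6, -4.6]
gripper_width: 0.75
grasp_force: 72.9
```

```bash
python3 - <<'E'
from h import *
import cv2
snap("scene","s2",(300,130,420,240),5); snap("top","t2",(230,100,350,210),5); s=env.get_state(); print(s["t"],s["ee_pos"],s["tcp_rot"],s["contact_force"])
a=cv2.imread("pics/s2.png")[:540,:];b=cv2.imread("pics/t2.png")[:540,:]
cv2.imwrite("pics/st2.png",cv2.resize(np.hstack([a,b]),(800,360)) if 0 else np.hstack([a[:,:400],b[:,:400]]))
E
```

```text
5.4333 [632.98886816  81.52505014 147.93993046] [-3.13756200e+00  2.01143309e-04  1.64822257e+00] [-0.63566078 -0.36429647 -3.59812499]
```

View pics/s2.png

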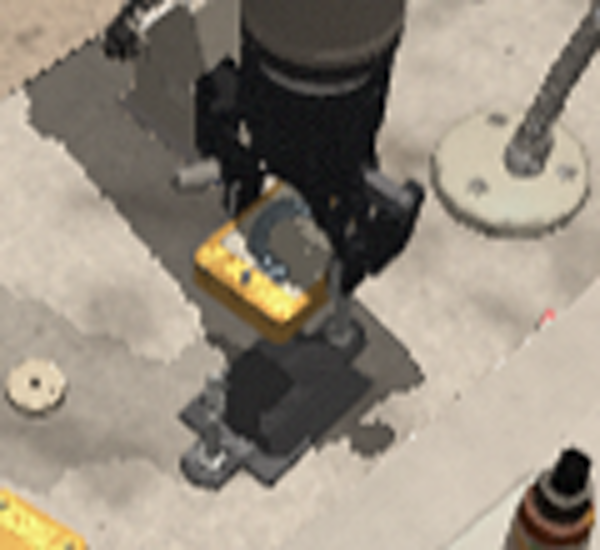

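View pics/t2.png

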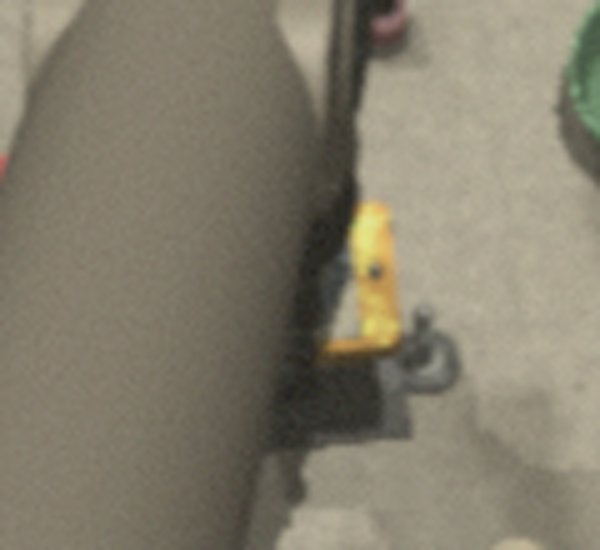

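```bash
cat > fit2.py <<'E'
from h import *
from scipy.optimize import least_squares
def fit(n,pts,yaw=None,z0=0):
    # pts [((x,y,z),(u,v))] -> x,y(,yaw)
    P=np.array([a for a,_ in pts],float);p=np.array([b for _,b in pts],float)
    def f(q):
        R=Ro.from_euler("z",q[2] if yaw is None else yaw).as_matrix()
        return (proj(n,P@R.T+[q[0],q[1],z0])-p).ravel()
    r=least_squares(f,[520,0] if yaw is not None else [520,0,0],x_scale=[10,10] if yaw is not None else [10,10,.1])
    return r.x.round(3),r.fun.reshape(-1,2).round(1).tolist()
def crop(box,s): return lambda u,v:((u+.5)/s-.5+box[0],(v+.5)/s-.5+box[1])
E
python3 - <<'E'
from fit2 import *
S=crop((300,130),5);T=crop((230,100),5)
y=1.648-np.pi/2
print(fit("scene",[((-33,-48,22),S(196,265)),((33,-48,22),S(283,326)),((0,-39.3,29),S(246,277))],y,146.5))
print(fit("top",[((-33,-48,22),T(400,338)),((33,-48,22),T(392,203)),((0,-39.3,29),T(376,270))],y,146.5))
E
```

```text
(array([639.344,  79.412]), [[-0.8, -0.7], [0.2, 0.6], [0.6, 0.1]])
(array([633.438,  81.035]), [[0.6, 1.0], [-0.5, -0.7], [-0.0, -0.4]])
```

>>> apply_moves:
  motion:
    - [[0, -0.002, 0.02, 0, 0.055], [0, -0.002, 0.05, 0, 0.055], [0, -0.002, 0.08, 0, 0.055], [0, -0.002, 0.105, 0, 0.055], [0, -0.002, 0.122, 0, 0.055], [0, -0.002, 0.13, 0, 0.055], [0, -0.002, 0.13, 0, 0.055], [0, -0.002, 0.13, 0, 0.055]]

```text
t: 6.1
ee_pos: [632.7, 81.7, 20.4]
tcp_rot: [-3.141, -0.0, 1.649]
contact_force: [1.1, 0.2, -3.6]
gripper_width: 0.753
grasp_force: 72.8
```

```bash
python3 - <<'E'
from h import *
snap("scene","s3",(320,160,400,240),7);snap("top","t3",(250,130,330,210),7)
for i in range(4): snap("top","x")
s=env.get_state(); print(s["t"],s["ee_pos"],s["tcp_rot"],s["contact_force"])
E
```

```text
6.4 [633.65290903  81.89789609  21.05391317] [ 3.13985258e+00 -3.80973207e-04  1.64885651e+00] [-0.11016243  0.66445827 -3.49768287]
```

View pics/s3.png

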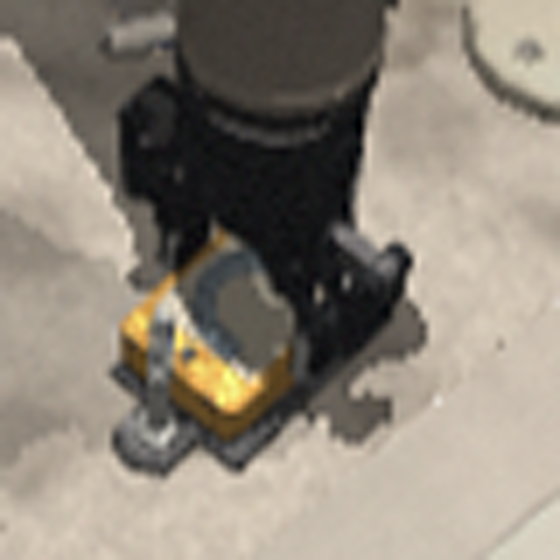

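```bash
python3 - <<'E'
from fit2 import *
S=crop((320,160),7)
y=.078
print(fit("scene",[((-33,-48,22),S(122,347)),((33,-48,22),S(225,413)),((-33,48,22),S(218,230)),((0,-39.3,29),S(188,352))],y,19.7))
print(fit("scene",[((-37,-50,8),S(111,372)),((37,-50,8),S(234,466)),((0,-61,98),S(163,312)),((0,-61,13),S(157,436))],y,0))
E
```

```text
(array([636.52 ,  73.143]), [[-2.5, -1.1], [-0.5, 2.4], [4.7, -3.3], [-1.6, 1.5]])
(array([637.356,  81.814]), [[-0.4, -0.4], [0.4, 0.5], [0.1, 0.9], [-0.2, -1.1]])
```

View pics/t3.png

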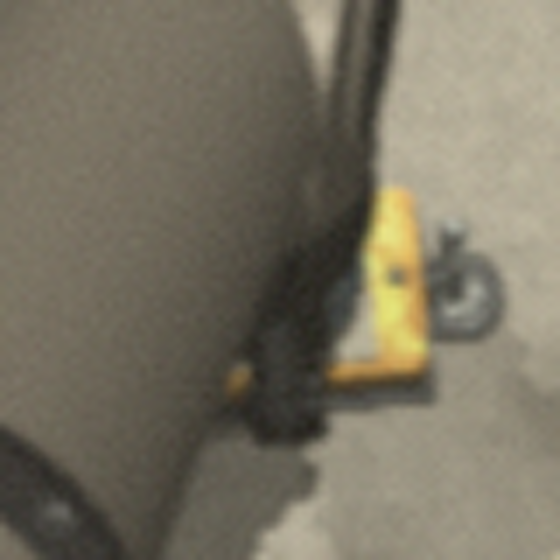

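```bash
python3 - <<'E'
from fit2 import *
S=crop((320,160),7);T=crop((250,130),7)
y=.078
print(fit("scene",[((-33,-48,22),S(122,347)),((33,-48,22),S(225,413)),((0,-39.3,29),S(188,352))],y,19.7))
print(fit("top",[((-33,-48,22),T(429,360)),((33,-48,22),T(415,187)),((0,-39.3,29),T(397,276))],y,19.7))
print(fit("top",[((0,-61,98),T(452,222)),((0,-61,13),T(464,300)),((-37,-50,8),T(433,402))],y,0))
E
```

```text
(array([637.027,  78.848]), [[-1.0, -2.0], [1.0, 1.4], [-0.1, 0.5]])
(array([634.188,  81.561]), [[0.2, 0.8], [-0.2, -0.3], [-0.0, -0.6]])
(array([633.545,  82.394]), [[0.3, 0.9], [-0.9, -0.8], [0.5, -0.2]])
```

>>> apply_moves:
  motion:
    - [[0.001, 0, 0.003, 0, 0.055], [0.001, 0, 0.006, 0, 0.055], [0.001, 0, 0.009, 0, 0.055], [0.001, 0, 0.0105, 0, 0.055], [0.001, 0, 0.0115, 0, 0.055], [0.001, 0, 0.012, 0, 0.055], [0.001, 0, 0.012, 0, 0.055], [0.001, 0, 0.012, 0, 0.055]]

```text
t: 7.07
ee_pos: [632.6, 82.9, 9.5]
tcp_rot: [-3.141, -0.001, 1.649]
contact_force: [-7.7, 0.8, 13.2]
gripper_width: 0.754
grasp_force: 75.0
```

>>> apply_moves:
  motion:
    - [[0, 0, 0, 0, 0.07], [0, 0, 0, 0, 0.085], [0, 0, 0, 0, 0.085], [0, 0, 0, 0, 0.085], [0, 0, -0.03, 0, 0.085], [0, 0, -0.07, 0, 0.085], [0, 0, -0.11, 0, 0.085], [0, 0, -0.14, 0, 0.085]]

```text
t: 7.73
ee_pos: [633.8, 82.3, 150.9]
tcp_rot: [3.139, 0.0, 1.648]
contact_force: [0.7, -0.1, 1.0]
gripper_width: 0.995
grasp_force: 0.0
```

```bash
python3 mv.py 632.9,83,148,1.649 437.5,-315,148,1.37; python3 mv.py 437.5,-315,148,1.37 437.5,-315,0,1.37
```

```text
to [ 437.5  -315.    148.      1.37] : [np.float64(-0.3815), np.float64(-0.2259), np.float64(-0.0), np.float64(0.279)] rows>= 11
to [ 437.5  -315.      0.      1.37] : [np.float64(0.0), np.float64(0.0), np.float64(0.148), np.float64(0.0)] rows>= 4
```

>>> apply_moves:
  motion:
    - [[-0.03, -0.018, 0, 0, 0.085], [-0.063, -0.0373, 0, 0, 0.085], [-0.095, -0.0563, 0, 0, 0.085], [-0.13, -0.077, 0, 0, 0.085], [-0.16, -0.0948, 0, 0, 0.085], [-0.19, -0.1125, 0, 0, 0.085], [-0.22, -0.1303, 0, 0, 0.085], [-0.25, -0.148, 0, 0, 0.085]]

```text
t: 8.4
ee_pos: [504.0, -179.5, 148.1]
tcp_rot: [3.141, 0.0, 1.649]
contact_force: [1.0, -0.3, -0.1]
gripper_width: 0.993
grasp_force: 0.0
```

>>> apply_moves:
  motion:
    - [[-0.03, -0.0178, 0, 0.06, 0.085], [-0.06, -0.0355, 0, 0.12, 0.085], [-0.09, -0.0533, 0, 0.18, 0.085], [-0.115, -0.068, 0, 0.24, 0.085], [-0.1315, -0.0779, 0, 0.279, 0.085], [-0.1315, -0.0779, 0, 0.279, 0.085], [-0.1315, -0.0779, 0, 0.279, 0.085]]

```text
t: 8.98
ee_pos: [436.7, -316.3, 148.0]
tcp_rot: [3.142, 0.0, 1.367]
contact_force: [0.0, 0.4, 0.5]
gripper_width: 0.994
grasp_force: 0.0
```

```bash
python3 - <<'E'
from h import *
snap("top","t4",(250,130,330,210),7)
s=env.get_state(); print(s["t"],s["ee_pos"],s["tcp_rot"],s["contact_force"])
E
```

```text
9.0333 [ 437.54994348 -315.00439612  147.85082223] [-3.14148836e+00 -3.54977778e-04  1.36991371e+00] [ 0.47542775  0.40083263 -0.63912883]
```

View pics/t4.png

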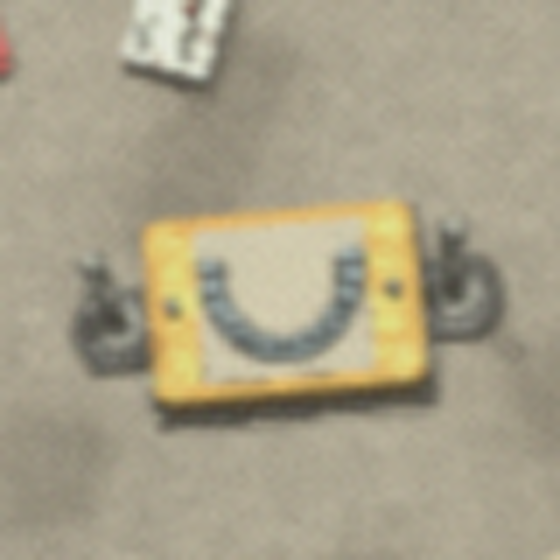

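```bash
python3 - <<'E'
from fit2 import *
T=crop((250,130),7)
print(fit("top",[((-33,-48,22),T(428,380)),((33,-48,22),T(413,202)),((33,48,22),T(143,224)),((-33,48,22),T(157,404)),((0,-39.3,29),T(393,289)),((0,39.3,29),T(173,309))],None,8))
print(fit("top",[((0,-61,97),T(452,226)),((0,61,97),T(91,262)),((0,-61,13),T(464,298)),((0,61,13),T(110,332))],None,0))
E
```

```text
(array([6.31924e+02, 8.26870e+01, 7.10000e-02]), [[-0.0, 0.2], [-0.1, -0.0], [0.1, 0.2], [-0.1, 0.1], [0.2, -0.2], [-0.1, -0.2]])
(array([6.33192e+02, 8.29680e+01, 8.20000e-02]), [[0.1, 0.5], [-0.1, 0.4], [-1.2, -0.4], [1.2, -0.5]])
```

>>> apply_moves:
  motion:
    - [[0, 0, 0.04, 0, 0.085], [0, 0, 0.08, 0, 0.085], [0, 0, 0.11, 0, 0.085], [0, 0, 0.13, 0, 0.085], [0, 0, 0.142, 0, 0.085], [0, 0, 0.146, 0, 0.085], [0, 0, 0.146, 0, 0.085], [0, 0, 0.146, 0, 0.085]]

```text
t: 9.7
ee_pos: [438.3, -315.4, 2.9]
tcp_rot: [3.14, 0.0, 1.37]
contact_force: [-0.5, -0.3, -0.3]
gripper_width: 0.994
grasp_force: 0.0
```

>>> apply_moves:
  motion:
    - [[0, 0, 0, 0, 0.07], [0, 0, 0, 0, 0.06], [0, 0, 0, 0, 0.055], [0, 0, 0, 0, 0.055], [0, 0, 0, 0, 0.055], [0, 0, 0, 0, 0.055]]

```text
t: 10.2
ee_pos: [438.4, -315.7, 3.7]
tcp_rot: [3.139, -0.0, 1.37]
contact_force: [-0.6, 1.5, 7.8]
gripper_width: 0.756
grasp_force: 65.3
```

```bash
python3 - <<'E'
from fit2 import *
T=crop((250,150),3.3)
g=cv2.imread("pics/top0.png").astype(float).sum(2)
def cen(p,w=4):
    x,y=np.round(p).astype(int); q=g[y-w:y+w+1,x-w:x+w+1]; 
    m=np.clip(np.median(q)*.85-q,0,None); yy,xx=np.mgrid[-w:w+1,-w:w+1]; m*=(xx**2+yy**2<=10)
    return x+(m*xx).sum()/m.sum(), y+(m*yy).sum()/m.sum()
h=[cen(T(733,338)),cen(T(627,316))]
print(h,T(733,338),T(627,316))
print(fit("top",[((0,-39.3,22),h[0]),((0,39.3,22),h[1])],None,0))
print(fit("top",[((33,-48,22),T(749,295)),((33,48,22),T(622,273)),((-33,-48,22),T(738,384))],None,0))
E
python3 mv.py 437.5,-315,2,1.37 437.5,-315,150,1.37 632,83,150,1.642
```

```text
[(np.float64(471.6208502507762), np.float64(251.70945784571293)), (np.float64(439.40010193679916), np.float64(245.1834862385321))] (471.77272727272725, 252.07575757575756) (439.6515151515151, 245.40909090909093)
(array([ 4.38006e+02, -3.14730e+02, -2.20000e-01]), [[0.1, 0.0], [-0.1, -0.0]])
(array([ 4.36702e+02, -3.14483e+02, -2.01000e-01]), [[0.3, 0.2], [-0.6, -0.3], [0.3, 0.1]])
to [ 437.5  -315.    150.      1.37] : [np.float64(0.0), np.float64(0.0), np.float64(-0.148), np.float64(0.0)] rows>= 4
to [632.     83.    150.      1.642] : [np.float64(0.4288), np.float64(0.1112), np.float64(-0.0), np.float64(-0.272)] rows>= 11
```

>>> apply_moves:
  motion:
    - [[0, 0, -0.02, 0, 0.055], [0, 0, -0.05, 0, 0.055], [0, 0, -0.09, 0, 0.055], [0, 0, -0.12, 0, 0.055], [0, 0, -0.14, 0, 0.055], [0, 0, -0.148, 0, 0.055], [0, 0, -0.148, 0, 0.055]]

```text
t: 10.78
ee_pos: [438.5, -315.6, 151.9]
tcp_rot: [3.137, 0.0, 1.37]
contact_force: [1.2, 0.2, -2.4]
gripper_width: 0.756
grasp_force: 69.4
```

>>> apply_moves:
  motion:
    - [[0.02, 0.0052, 0, 0, 0.055], [0.05, 0.0131, 0, 0, 0.055], [0.085, 0.0222, 0, 0, 0.055], [0.12, 0.0314, 0, 0, 0.055], [0.155, 0.0405, 0, 0, 0.055], [0.19, 0.0496, 0, 0, 0.055], [0.225, 0.0588, 0, 0, 0.055], [0.25, 0.0653, 0, 0, 0.055]]

```text
t: 11.45
ee_pos: [551.5, -79.0, 148.0]
tcp_rot: [-3.139, -0.001, 1.373]
contact_force: [-0.1, 0.3, -2.8]
gripper_width: 0.75
grasp_force: 69.3
```

>>> apply_moves:
  motion:
    - [[0.03, 0.0078, 0, -0.05, 0.055], [0.06, 0.0157, 0, -0.1, 0.055], [0.09, 0.0235, 0, -0.15, 0.055], [0.12, 0.0314, 0, -0.2, 0.055], [0.145, 0.0379, 0, -0.25, 0.055], [0.165, 0.0431, 0, -0.275, 0.055], [0.1779, 0.0465, 0, -0.275, 0.055], [0.1779, 0.0465, 0, -0.275, 0.055]]

```text
t: 12.12
ee_pos: [632.4, 85.7, 147.9]
tcp_rot: [-3.14, -0.001, 1.649]
contact_force: [-0.0, 1.4, -2.6]
gripper_width: 0.753
grasp_force: 69.3
```

>>> apply_moves:
  motion:
    - [[0, 0, 0.02, 0, 0.055], [0, 0, 0.045, 0, 0.055], [0, 0, 0.065, 0, 0.055], [0, 0, 0.085, 0, 0.055], [0, 0, 0.097, 0, 0.055], [0, 0, 0.102, 0, 0.055], [0, 0, 0.102, 0, 0.055], [0, 0, 0.102, 0, 0.055]]

```text
t: 12.78
ee_pos: [632.7, 81.0, 48.5]
tcp_rot: [3.141, 0.0, 1.644]
contact_force: [0.1, 0.3, -1.4]
gripper_width: 0.755
grasp_force: 69.3
```

```bash
python3 - <<'E'
from h import *
snap("top","x")
snap("scene","s5",(330,160,400,235),5.5);snap("top","t5",(270,140,340,215),5.5)
s=env.get_state(); print(s["t"],s["ee_pos"],s["tcp_rot"],s["contact_force"])
cv2.imwrite("pics/st5.png",np.hstack([cv2.imread("pics/s5.png"),cv2.imread("pics/t5.png")])); print(cv2.imread("pics/st5.png").shape)
E
```

```text
12.9333 [633.27660641  81.66835696  49.24932222] [ 3.13952175e+00 -2.92211991e-04  1.64453061e+00] [-0.48856482 -0.32786154 -2.2014068 ]
(412, 770, 3)
```

View pics/st5.png

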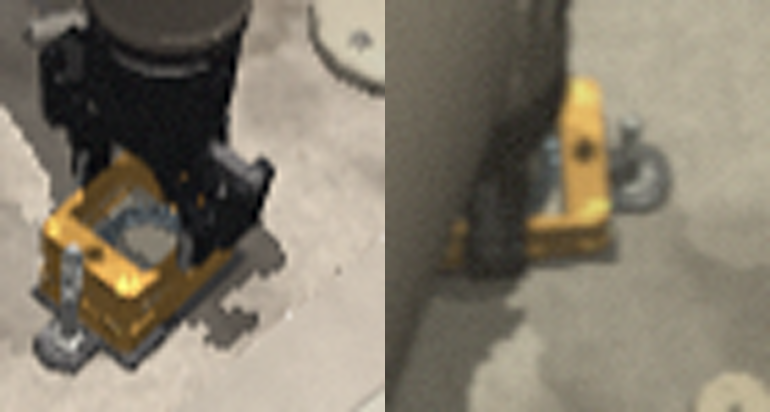

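```bash
python3 - <<'E'
from fit2 import *
T=crop((270,140),5.5);S=crop((330,160),5.5)
for pts in ([((0,-39.3,22),T(200,150))],[((0,-39.3,22),T(200,150)),((33,-48,22),T(216,77)),((-33,-48,22),T(225,216))]): print(fit("top",pts,.0738,45.5))
print(fit("scene",[((0,-39.3,22),S(96,253)),((-33,-48,22),S(41,228)),((33,-48,22),S(131,300))],.0738,45.5))
print(fit("scene",[((0,-61,97),S(72,250)),((0,-61,13),S(67,349))],.08,0))
E
```

```text
(array([633.026,  81.753]), [[0.0, 0.0]])
(array([633.67 ,  81.556]), [[0.1, -0.3], [-0.4, -0.4], [0.3, 0.7]])
(array([635.033,  82.712]), [[0.0, 0.1], [-0.3, 0.0], [0.3, -0.1]])
(array([639.45,  79.07]), [[0.1, 1.2], [-0.1, -1.3]])
```

>>> apply_moves:
  motion:
    - [[0.0008, -0.0005, 0, 0, 0.055], [0.0008, -0.0005, 0.003, 0, 0.055], [0.0008, -0.0005, 0.006, 0, 0.055], [0.0008, -0.0005, 0.009, 0, 0.055], [0.0008, -0.0005, 0.011, 0, 0.055], [0.0008, -0.0005, 0.013, 0, 0.055], [0.0008, -0.0005, 0.014, 0, 0.055], [0.0008, -0.0005, 0.014, 0, 0.055]]

```text
t: 13.6
ee_pos: [631.8, 82.4, 33.9]
tcp_rot: [-3.141, -0.0, 1.645]
contact_force: [-0.8, 0.4, -3.3]
gripper_width: 0.755
grasp_force: 69.3
```

>>> apply_moves:
  motion:
    - [[0, 0, 0.0005, 0, 0.055], [0, 0, 0.001, 0, 0.055], [0, 0, 0.0015, 0, 0.055], [0, 0, 0.002, 0, 0.055], [0, 0, 0.002, 0, 0.055], [0, 0, 0.002, 0, 0.055]]

```text
t: 14.1
ee_pos: [631.9, 82.5, 33.7]
tcp_rot: [3.141, -0.001, 1.644]
contact_force: [-7.2, 0.2, 14.0]
gripper_width: 0.753
grasp_force: 71.2
```

>>> apply_moves:
  motion:
    - [[0, 0, 0, 0, 0.07], [0, 0, 0, 0, 0.085], [0, 0, 0, 0, 0.085], [0, 0, -0.005, 0, 0.085], [0, 0, -0.03, 0, 0.085], [0, 0, -0.06, 0, 0.085], [0, 0, -0.09, 0, 0.085], [0, 0, -0.118, 0, 0.085]]

```text
t: 14.77
ee_pos: [631.9, 82.2, 151.7]
tcp_rot: [3.141, 0.0, 1.644]
contact_force: [0.1, 0.7, -0.5]
gripper_width: 0.994
grasp_force: 0.0
```

```bash
python3 mv.py 631.8,82.8,150,1.645 611.3,-125.5,150,1.757
```

```text
to [ 611.3   -125.5    150.       1.757] : [np.float64(-0.2062), np.float64(-0.0359), np.float64(-0.0), np.float64(-0.112)] rows>= 6
```

>>> apply_moves:
  motion:
    - [[-0.035, -0.0061, 0, -0.02, 0.055], [-0.07, -0.0122, 0, -0.04, 0.055], [-0.11, -0.0192, 0, -0.06, 0.055], [-0.145, -0.0252, 0, -0.08, 0.055], [-0.18, -0.0313, 0, -0.1, 0.055], [-0.2062, -0.0359, 0, -0.112, 0.055], [-0.2062, -0.0359, 0, -0.112, 0.055], [-0.2062, -0.0359, 0, -0.112, 0.055]]

```text
t: 15.43
ee_pos: [610.8, -128.5, 150.4]
tcp_rot: [3.141, 0.001, 1.752]
contact_force: [1.0, 0.9, 0.3]
gripper_width: 0.642
grasp_force: 0.0
```

>>> apply_moves:
  motion:
    - [[0, 0, 0.03, 0, 0.055], [0, 0, 0.065, 0, 0.055], [0, 0, 0.095, 0, 0.055], [0, 0, 0.115, 0, 0.055], [0, 0, 0.127, 0, 0.055], [0, 0, 0.132, 0, 0.055], [0, 0, 0.132, 0, 0.055], [0, 0, 0.132, 0, 0.055]]

```text
t: 16.1
ee_pos: [612.2, -125.5, 19.0]
tcp_rot: [3.14, 0.0, 1.757]
contact_force: [0.4, 0.1, 0.5]
gripper_width: 0.645
grasp_force: 0.0
```

```bash
python3 - <<'E'
from fit2 import *
snap("top","x");snap("scene","s6",(240,190,340,270),7)
snap("top","t6",(250,130,350,210),7)
s=env.get_state(); print(s["t"],s["ee_pos"],s["tcp_rot"],s["contact_force"])
E
```

```text
16.25 [ 612.38945307 -125.88243875   19.47160015] [3.13913782e+00 5.96528632e-04 1.75680485e+00] [ 0.44087845 -1.05002768  0.50678938]
```

View pics/t6.png

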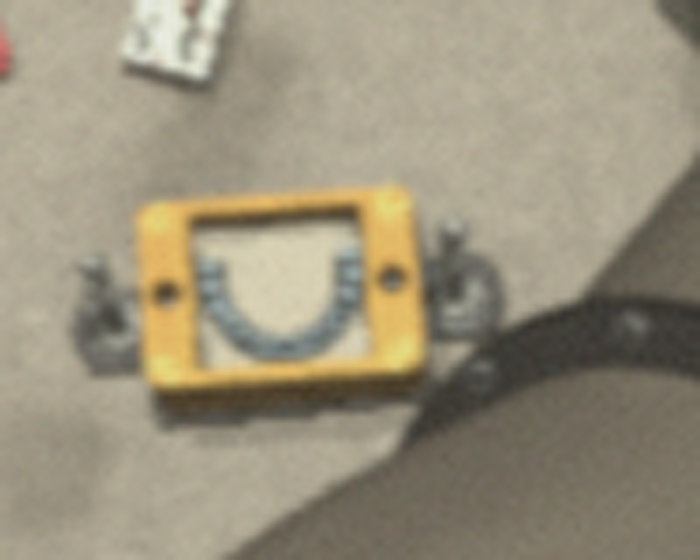

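```bash
python3 - <<'E'
from fit2 import *
T=crop((250,130),7)
print(fit("top",[((0,-39.3,22),T(391,279)),((0,39.3,22),T(166,294)),((33,-48,22),T(413,185)),((33,48,22),T(137,206)),((-33,-48,22),T(427,366)),((-33,48,22),T(148,389))],None,30))
E
```

```text
(array([6.31989e+02, 8.29100e+01, 6.00000e-02]), [[0.3, -0.2], [0.2, 0.1], [-0.3, -0.0], [0.1, -0.0], [-0.3, 0.2], [0.0, -0.0]])
```

>>> apply_moves:
  motion:
    - [[0, 0, 0.002, 0, 0.055], [0, 0, 0.004, 0, 0.055], [0, 0, 0.0055, 0, 0.055], [0, 0, 0.0055, 0, 0.045], [0, 0, 0.0055, 0, 0.035], [0, 0, 0.0055, 0, 0.02], [0, 0, 0.0055, 0, 0.02], [0, 0, 0.0055, 0, 0.02]]

```text
t: 16.92
ee_pos: [611.5, -125.9, 12.8]
tcp_rot: [3.141, 0.0, 1.757]
contact_force: [-1.0, 0.6, 3.7]
gripper_width: 0.333
grasp_force: 59.9
```

>>> apply_moves:
  motion:
    - [[0, 0, 0, 0, 0.02], [0, 0, 0, 0, 0.02], [0, 0, 0, 0, 0.02]]

```text
t: 17.17
ee_pos: [611.5, -125.9, 12.8]
tcp_rot: [3.141, 0.0, 1.757]
contact_force: [-0.7, -1.0, 6.2]
gripper_width: 0.333
grasp_force: 60.1
```

```bash
python3 mv.py 611.3,-125.5,150,1.757 632,82.5,150,1.639
```

```text
to [632.     82.5   150.      1.639] : [np.float64(0.2006), np.float64(0.0588), np.float64(-0.0), np.float64(0.118)] rows>= 6
```

>>> apply_moves:
  motion:
    - [[0, 0, -0.015, 0, 0.02], [0, 0, -0.04, 0, 0.02], [0, 0, -0.075, 0, 0.02], [0, 0, -0.105, 0, 0.02], [0, 0, -0.13, 0, 0.02], [0, 0, -0.1375, 0, 0.02], [0, 0, -0.1375, 0, 0.02]]

```text
t: 17.75
ee_pos: [612.4, -126.0, 152.4]
tcp_rot: [3.138, 0.001, 1.757]
contact_force: [0.2, 1.1, -2.7]
gripper_width: 0.331
grasp_force: 59.6
```

>>> apply_moves:
  motion:
    - [[0.025, 0.0073, 0, 0.02, 0.02], [0.06, 0.0176, 0, 0.04, 0.02], [0.1, 0.0293, 0, 0.06, 0.02], [0.135, 0.0396, 0, 0.08, 0.02], [0.17, 0.0498, 0, 0.1, 0.02], [0.19, 0.0557, 0, 0.118, 0.02], [0.2006, 0.0588, 0, 0.118, 0.02], [0.2006, 0.0588, 0, 0.118, 0.02]]

```text
t: 18.42
ee_pos: [630.9, 85.8, 148.0]
tcp_rot: [-3.139, -0.001, 1.644]
contact_force: [0.5, 0.5, -1.0]
gripper_width: 0.332
grasp_force: 59.6
```

>>> apply_moves:
  motion:
    - [[0, 0, 0.015, 0, 0.02], [0, 0, 0.035, 0, 0.02], [0, 0, 0.055, 0, 0.02], [0, 0, 0.07, 0, 0.02], [0, 0, 0.077, 0, 0.02], [0, 0, 0.08, 0, 0.02], [0, 0, 0.08, 0, 0.02], [0, 0, 0.08, 0, 0.02]]

```text
t: 19.08
ee_pos: [632.5, 81.2, 70.7]
tcp_rot: [3.141, 0.0, 1.638]
contact_force: [0.2, 0.4, -1.5]
gripper_width: 0.329
grasp_force: 59.5
```

```bash
python3 - <<'E'
from h import *
snap("top","x")
snap("scene","s7",(330,160,400,235),5.5);snap("top","t7",(270,140,340,215),5.5)
s=env.get_state(); print(s["t"],s["ee_pos"],s["tcp_rot"],s["contact_force"])
cv2.imwrite("pics/st7.png",np.hstack([cv2.imread("pics/s7.png"),cv2.imread("pics/t7.png")]))
E
```

```text
19.2333 [632.69899856  82.09512064  71.03481484] [ 3.13986105e+00 -2.87780597e-04  1.63869352e+00] [ 0.01622349 -1.06741497 -1.43272461]
```

View pics/st7.png

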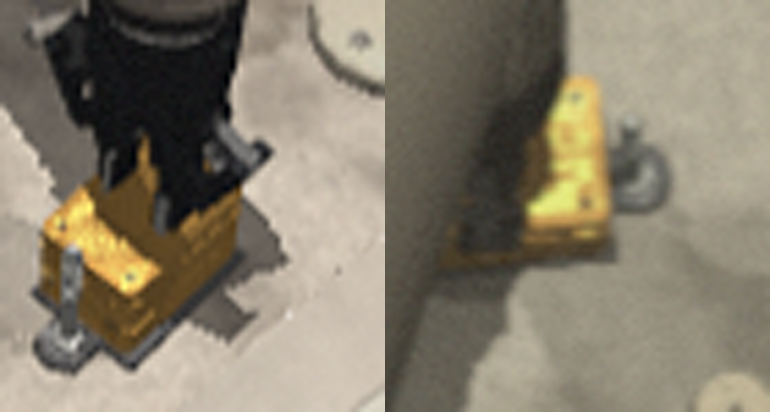

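>>> apply_moves:
  motion:
    - [[0.0008, -0.0005, 0, 0, 0.02], [0.0008, -0.0005, 0.002, 0, 0.02], [0.0008, -0.0005, 0.004, 0, 0.02], [0.0008, -0.0005, 0.006, 0, 0.02], [0.0008, -0.0005, 0.008, 0, 0.02], [0.0008, -0.0005, 0.009, 0, 0.02], [0.0008, -0.0005, 0.0095, 0, 0.02], [0.0008, -0.0005, 0.0095, 0, 0.02]]

```text
t: 19.9
ee_pos: [631.2, 83.0, 60.8]
tcp_rot: [-3.141, -0.0, 1.639]
contact_force: [-2.8, -0.6, 4.2]
gripper_width: 0.332
grasp_force: 60.2
```

>>> apply_moves:
  motion:
    - [[0, 0, 0.0005, 0, 0.02], [0, 0, 0.001, 0, 0.02], [0, 0, 0.001, 0, 0.02], [0, 0, 0.001, 0, 0.02]]

```text
t: 20.23
ee_pos: [631.3, 83.0, 60.8]
tcp_rot: [-3.141, -0.001, 1.639]
contact_force: [-5.7, 0.5, 13.5]
gripper_width: 0.33
grasp_force: 61.2
```

>>> apply_moves:
  motion:
    - [[0, 0, 0, 0, 0.035], [0, 0, 0, 0, 0.055], [0, 0, 0, 0, 0.055], [0, 0, -0.01, 0, 0.055], [0, 0, -0.035, 0, 0.055], [0, 0, -0.06, 0, 0.055], [0, 0, -0.08, 0, 0.055], [0, 0, -0.0905, 0, 0.055]]

```text
t: 20.9
ee_pos: [632.9, 82.7, 153.2]
tcp_rot: [3.138, -0.0, 1.638]
contact_force: [1.4, 0.3, 0.8]
gripper_width: 0.642
grasp_force: 0.0
```

```bash
python3 mv.py 631.45,83.3,150,1.639 436,-111.2,150,1.552
```

```text
to [ 436.    -111.2    150.       1.552] : [np.float64(-0.1807), np.float64(-0.2083), np.float64(-0.0), np.float64(0.087)] rows>= 7
```

>>> apply_moves:
  motion:
    - [[-0.025, -0.0288, 0, 0, 0.055], [-0.05, -0.0576, 0, 0, 0.055], [-0.075, -0.0865, 0, 0.03, 0.055], [-0.1, -0.1153, 0, 0.05, 0.055], [-0.125, -0.1441, 0, 0.07, 0.055], [-0.15, -0.1729, 0, 0.087, 0.055], [-0.17, -0.196, 0, 0.087, 0.055], [-0.1807, -0.2083, 0, 0.087, 0.055]]

```text
t: 21.57
ee_pos: [432.5, -113.9, 149.8]
tcp_rot: [-3.14, -0.001, 1.548]
contact_force: [0.0, -0.2, -0.4]
gripper_width: 0.644
grasp_force: 0.0
```

>>> apply_moves:
  motion:
    - [[0, 0, 0, 0, 0.055], [0, 0, 0.03, 0, 0.055], [0, 0, 0.065, 0, 0.055], [0, 0, 0.1, 0, 0.055], [0, 0, 0.12, 0, 0.055], [0, 0, 0.13, 0, 0.055], [0, 0, 0.13, 0, 0.055], [0, 0, 0.13, 0, 0.055]]

```text
t: 22.23
ee_pos: [436.6, -111.3, 20.2]
tcp_rot: [3.142, -0.0, 1.552]
contact_force: [0.2, -0.4, 0.3]
gripper_width: 0.644
grasp_force: 0.0
```

```bash
python3 - <<'E'
from h import *
snap("top","x");snap("top","x")
snap("scene","s8",(240,150,380,270),5);snap("top","t8",(250,130,330,210),7)
s=env.get_state(); print(s["t"],s["ee_pos"],s["tcp_rot"],s["contact_force"])
g=cv2.imread("pics/t6_full.png");h=cv2.imread("pics/t8_full.png")
E
```

```text
22.4333 [ 437.08910244 -111.35664186   21.18763271] [ 3.13893407e+00 -1.34199770e-04  1.55209850e+00] [ 0.09297739 -0.00797848 -0.26910946]
```

View pics/t8.png

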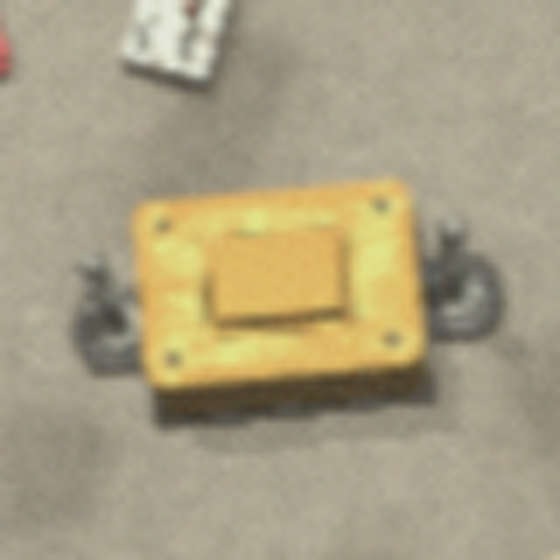

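>>> apply_moves:
  motion:
    - [[0, 0, 0.006, 0, 0.055], [0, 0, 0.012, 0, 0.055], [0, 0, 0.016, 0, 0.055], [0, 0, 0.0175, 0, 0.055], [0, 0, 0.0175, 0, 0.045], [0, 0, 0.0175, 0, 0.035], [0, 0, 0.0175, 0, 0.025], [0, 0, 0.0175, 0, 0.025]]

```text
t: 23.1
ee_pos: [435.9, -111.6, 2.8]
tcp_rot: [3.141, -0.0, 1.552]
contact_force: [-0.6, -0.5, 4.6]
gripper_width: 0.375
grasp_force: 59.4
```

>>> apply_moves:
  motion:
    - [[0, 0, 0, 0, 0.025], [0, 0, 0, 0, 0.025], [0, 0, 0, 0, 0.025]]

```text
t: 23.35
ee_pos: [435.9, -111.6, 2.8]
tcp_rot: [3.141, -0.0, 1.552]
contact_force: [-2.4, -0.2, 6.1]
gripper_width: 0.371
grasp_force: 59.6
```

```bash
python3 - <<'E'
from fit2 import *
T=crop((250,130),7);
print(fit("top",[((0,-61,96),T(452,226)),((0,61,96),T(91.5,262))],None,0))
T=crop((250,150),3.3)
print(fit("top",[((0,-61,10),T(482,335)),((0,61,10),T(317,335)),((0,0,14),T(400,334))],None,0))
E
python3 mv.py 436,-111.2,150,1.552 633,83,150,1.65
```

```text
(array([6.34611e+02, 8.29420e+01, 8.40000e-02]), [[0.1, -0.0], [-0.1, 0.0]])
(array([ 4.36165e+02, -1.11382e+02, -1.70000e-02]), [[0.0, -0.0], [-0.0, -0.0], [-0.0, 0.1]])
to [633.    83.   150.     1.65] : [np.float64(0.1979), np.float64(0.1933), np.float64(-0.0), np.float64(-0.098)] rows>= 7
```

>>> apply_moves:
  motion:
    - [[0, 0, -0.02, 0, 0.025], [0, 0, -0.05, 0, 0.025], [0, 0, -0.085, 0, 0.025], [0, 0, -0.115, 0, 0.025], [0, 0, -0.14, 0, 0.025], [0, 0, -0.1475, 0, 0.025], [0, 0, -0.1475, 0, 0.025]]

```text
t: 23.93
ee_pos: [437.0, -111.2, 151.3]
tcp_rot: [3.138, -0.001, 1.552]
contact_force: [0.5, 0.1, -2.5]
gripper_width: 0.37
grasp_force: 61.3
```

>>> apply_moves:
  motion:
    - [[0.02, 0.0196, 0, -0.02, 0.025], [0.045, 0.0441, 0, -0.04, 0.025], [0.075, 0.0736, 0, -0.06, 0.025], [0.105, 0.103, 0, -0.08, 0.025], [0.135, 0.1324, 0, -0.1, 0.025], [0.165, 0.1618, 0, -0.1, 0.025], [0.185, 0.1815, 0, -0.1, 0.025], [0.1976, 0.1938, 0, -0.1, 0.025]]

```text
t: 24.6
ee_pos: [634.4, 87.0, 146.5]
tcp_rot: [-3.139, -0.001, 1.656]
contact_force: [-0.0, 0.4, -2.0]
gripper_width: 0.374
grasp_force: 61.2
```

>>> apply_moves:
  motion:
    - [[0, 0, 0, 0, 0.025], [0, 0, 0.01, 0, 0.025], [0, 0, 0.02, 0, 0.025], [0, 0, 0.03, 0, 0.025], [0, 0, 0.038, 0, 0.025], [0, 0, 0.042, 0, 0.025], [0, 0, 0.042, 0, 0.025], [0, 0, 0.042, 0, 0.025]]

```text
t: 25.27
ee_pos: [633.2, 82.1, 107.8]
tcp_rot: [-3.141, -0.0, 1.651]
contact_force: [0.3, -0.0, -2.0]
gripper_width: 0.373
grasp_force: 61.2
```

```bash
python3 - <<'E'
from h import *
snap("top","x");snap("top","x")
snap("scene","s9",(335,150,405,235),5.7);snap("top","t9",(270,135,340,220),5.7)
s=env.get_state(); print(s["t"],s["ee_pos"],s["tcp_rot"],s["contact_force"])
cv2.imwrite("pics/st9.png",np.hstack([cv2.imread("pics/s9.png"),cv2.imread("pics/t9.png")]))
E
```

```text
25.4667 [633.82858825  82.50133518 108.65263981] [ 3.14040126e+00 -3.24983122e-04  1.65176656e+00] [ 0.15808136  0.33679368 -2.8872273 ]
```

View pics/st9.png

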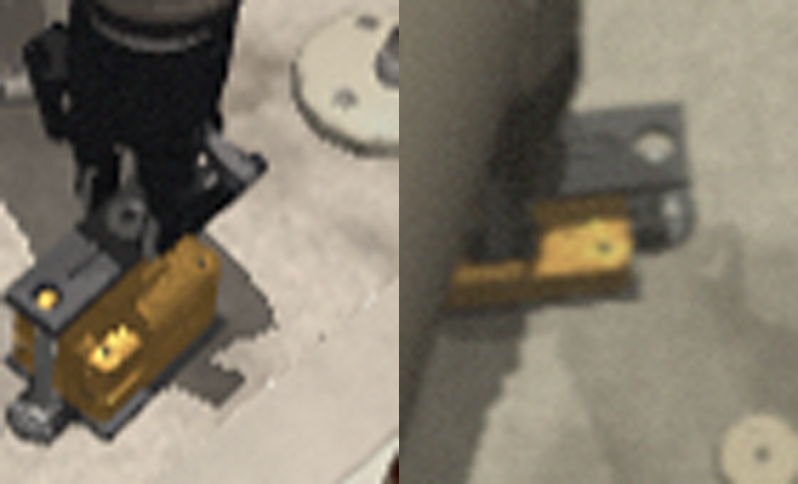

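```bash
python3 - <<'E'
from fit2 import *
T=crop((270,135),5.7);T7=crop((250,130),7);S=crop((335,150),5.7)
print(fit("top",[((0,-61,10),T(257,146.5))],.081,105.8),fit("top",[((17,-74,10),T(283,104)),((-17,-74,10),T(289,186))],.081,105.8))
print(fit("scene",[((0,-61,10),S(46,298))],.081,105.8),fit("scene",[((-17,-74,10),S(7,297)),((17,-74,10),S(57,332))],.081,105.8))
print(fit("top",[((0,-61,97),T7(452,224))],.081,0),fit("top",[((0,61,97),T7(91.5,260))],.081,0))
# rod tips in scene from initial crop
S0=crop((180,150),3.5); print(fit("scene",[((0,-61,97),S0(571,195)),((0,61,97),S0(665,107))],None,0))
E
```

```text
(array([632.716,  81.723]), [[0.0, 0.0]]) (array([632.116,  82.933]), [[-0.2, 0.1], [0.2, -0.1]])
(array([636.96 ,  79.801]), [[0.0, 0.0]]) (array([638.197,  80.95 ]), [[-0.2, -0.4], [0.2, 0.4]])
(array([635.177,  83.177]), [[0.0, 0.0]]) (array([634.853,  82.571]), [[0.0, 0.0]])
(array([6.36615e+02, 8.08300e+01, 9.10000e-02]), [[-0.1, 0.1], [0.1, -0.1]])
```

>>> apply_moves:
  motion:
    - [[0.0005, 0.0004, 0.003, 0, 0.025], [0.0005, 0.0004, 0.006, 0, 0.025], [0.0005, 0.0004, 0.009, 0, 0.025], [0.0005, 0.0004, 0.011, 0, 0.025], [0.0005, 0.0004, 0.013, 0, 0.025], [0.0005, 0.0004, 0.015, 0, 0.025], [0.0005, 0.0004, 0.017, 0, 0.025], [0.0005, 0.0004, 0.017, 0, 0.025]]

```text
t: 26.13
ee_pos: [633.5, 82.9, 90.5]
tcp_rot: [-3.141, 0.0, 1.652]
contact_force: [-1.4, -0.3, -2.9]
gripper_width: 0.372
grasp_force: 61.2
```

>>> apply_moves:
  motion:
    - [[0, 0, 0.003, 0, 0.025], [0, 0, 0.006, 0, 0.025], [0, 0, 0.009, 0, 0.025], [0, 0, 0.012, 0, 0.025], [0, 0, 0.014, 0, 0.025], [0, 0, 0.0155, 0, 0.025], [0, 0, 0.016, 0, 0.025], [0, 0, 0.016, 0, 0.025]]

```text
t: 26.8
ee_pos: [633.7, 82.9, 74.8]
tcp_rot: [-3.141, 0.0, 1.652]
contact_force: [-0.2, -0.3, -2.7]
gripper_width: 0.373
grasp_force: 61.2
```

>>> apply_moves:
  motion:
    - [[0, 0, 0.0005, 0, 0.025], [0, 0, 0.001, 0, 0.025], [0, 0, 0.0015, 0, 0.025], [0, 0, 0.0015, 0, 0.025]]

```text
t: 27.13
ee_pos: [633.9, 83.0, 73.9]
tcp_rot: [3.141, -0.0, 1.652]
contact_force: [-1.4, 0.3, 0.4]
gripper_width: 0.375
grasp_force: 61.6
```

Contact at 73.9 as predicted for a seated bar (71 + 2.8). Release and retreat.

>>> apply_moves:
  motion:
    - [[0, 0, 0.0005, 0, 0.025], [0, 0, 0.0005, 0, 0.025], [0, 0, 0.0005, 0, 0.04], [0, 0, 0.0005, 0, 0.055], [0, 0, 0.0005, 0, 0.055], [0, 0, -0.003, 0, 0.055], [0, 0, -0.015, 0, 0.055], [0, 0, -0.03, 0, 0.055]]

```text
t: 27.8
ee_pos: [633.1, 82.8, 103.6]
tcp_rot: [-3.14, 0.0, 1.652]
contact_force: [1.4, -0.6, -0.1]
gripper_width: 0.645
grasp_force: 0.0
```

>>> apply_moves:
  motion:
    - [[0, 0, -0.03, 0, 0.055], [0, 0, -0.06, 0, 0.055], [0, 0, -0.09, 0, 0.055], [-0.03, 0, -0.1, 0, 0.055], [-0.065, 0, -0.1, 0, 0.055], [-0.1, 0, -0.1, 0, 0.055], [-0.135, 0, -0.1, 0, 0.055], [-0.17, 0, -0.1, 0, 0.055]]

```text
t: 28.47
ee_pos: [647.7, -88.1, 204.9]
tcp_rot: [3.14, 0.0, 1.652]
contact_force: [0.9, -0.5, 0.4]
gripper_width: 0.645
grasp_force: 0.0
```

>>> apply_moves:
  motion:
    - [[-0.04, 0, 0, 0, 0.055], [-0.07, 0, 0, 0, 0.055], [-0.1, 0, 0, 0, 0.055], [-0.1, 0, 0, 0, 0.055], [-0.1, 0, 0, 0, 0.055]]

```text
t: 28.88
ee_pos: [655.0, -189.4, 204.7]
tcp_rot: [3.141, 0.002, 1.647]
contact_force: [0.3, 0.3, 0.7]
gripper_width: 0.646
grasp_force: 0.0
```

```bash
python3 - <<'E'
from h import *
a=env.snapshot("top")[:,:,::-1].copy();b=env.snapshot("scene")[:,:,::-1].copy()
a=cv2.resize(a[140:215,255:325],None,fx=5.7,fy=5.7,interpolation=cv2.INTER_CUBIC);b=cv2.resize(b[160:235,320:390],None,fx=5.7,fy=5.7,interpolation=cv2.INTER_CUBIC)
cv2.imwrite("pics/end.png",np.hstack([a,b])); print(env.get_state()["ee_pos"],env.get_state()["t"])
E
```

```text
[ 655.85940172 -185.20428917  203.95299005] 28.9833
```

View pics/end.png

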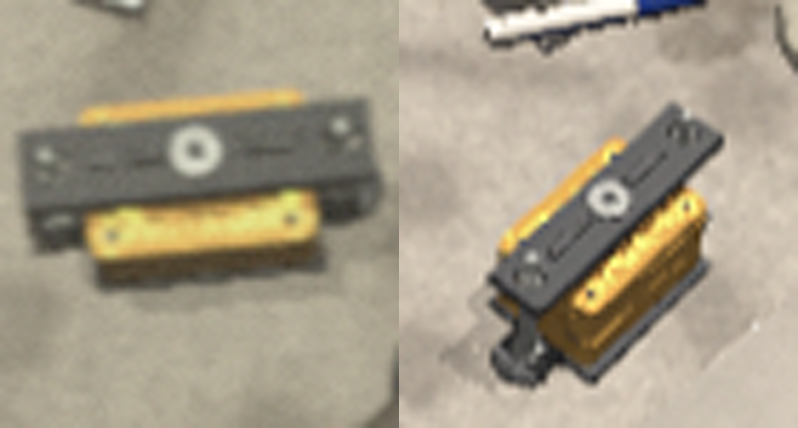

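The bar sits over both rods, with the tips at about (45,155) and (340,125), and rests level on the lid. Handing in.

```bash
python3 -c "
from workcell import env
print(env.close_job())"
```

```text
the job is handed in; nothing more can be done
None
```

The job is handed in: the blue-arch half, ring, lid and pressure bar are stacked on the clamp in order, each seated and released before the next, in about 29 s with nothing else touched, but I viewed 16 pictures, two over the limit of 14.

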